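# Shut the cool box and lean a sample tube over the light panel

## Robot

A 6-joint arm with a two-finger parallel gripper is mounted at the origin on the work surface. World frame = base frame: x ahead of the robot, y to its left, z up, the work surface at z = 0. Lengths are in m, angles in rad, forces in N, time in s.
With the tool pointing down it reaches from about 0.225 to 0.875 m from the base axis. Payload 3.4 kg.
Tool frame: the origin (TCP) lies on the centre line of the jaws, within the pads' length; the fingertips stand 19 mm ahead of it and the grasp point (between the pads) is the TCP (nose_length is the distance from the TCP to the fingertips, in m); z points along the fingers, y is the direction in which the jaws open and shut (so a half turn about z gives the same grasp; the last joint's range is limited). The gripper opens to 85 mm and grips with 20 to 120 N. Pads are 22 mm wide; open, the fingers measure 114 mm over their backs; the gripper's body (76 mm by 85 mm) begins 54 mm behind the grasp point. The pads swing forward as they close: fully open they stand 13 mm farther back than shut.
Start: joints at [-1.319, 0.276, 1.505, -0, 1.361, -0.121], TCP at [0.209, -0.536, 0.25] pointing down, gripper open.
Joint ranges: [-2.89, 2.89], [-0.75, 2.08], [0.22, 2.7], [-1.18, 4.32], [0.11, 2.71], [-2.7, 2.7]. Speed limits (rad/s): [2.57, 2.57, 3.14, 3.14, 3.14, 3.14].

## Interface

Orientations are given as a unit quaternion [w, x, y, z].
In Python, from rig import * gives the robot as it stands.
- The arm moves only by the shell command python3 -m jog 'ROWS' [OPENING] [FORCE]. ROWS is JSON, one flat list of numbers, 6 for each row, row after row: the shift along the tool's x, y, z in mm, then the turn, a rotation vector about the tool's x, y, z in degrees. In form: [tx, ty, tz, wx, wy, wz, tx, ty, tz, wx, wy, wz, ...]. A call has 1 to 10 rows; each row is the pose to reach, as a shift and turn from the pose commanded when the call began, along the tool's axes at that moment; what a row does not reach only later rows make up. A row lasts 1/8 s, in which the tool goes at most 62.5 mm and 10.7 degrees, less where a joint would pass 70% of its speed; a pose out of reach is approached as far as the arm can. A call with a gripper value outside its range is refused whole. OPENING is the closure, from 0 (fully open) to 1 (shut), set as the call begins (- or left out, the last holds). The fingers move at their own pace and stop on an object; FORCE is the grip in N (left out, the last holds). Time passes only in rows, so rows that repeat a pose let the fingers close. It gives the time, the measured TCP pose, the force and the opening at its end, in the units of the state.
- get_state(): the state, without advancing time (a new reading comes with each control period).
- get_image(name): name is "scene" or "top"; returns a dict with "frame" (420x560x3 uint8, red, green, blue), "camera_matrix" (3x3 intrinsics, pixels), "rvec" (rotation vector, rad) and "tvec" (3), from world to camera coordinates, as OpenCV has them. Camera axes: x right, y down, z forward; pixel columns grow to the right and rows downward; lengths in m; the calibration is good to about 2 mm. A picture is of the moment at which its call begins. There is no depth.
- sign_off(): hands the job in, once; it reports no verdict.
The state is a dict: "clock": time; "qpos": joint angles; "qd": joint speeds; "effort": joint torques, N m; "position": TCP position; "ee_rot": TCP orientation; "contact_force": force on the tool from outside, world axes, zero at the start; "moment": the same for the moment, N m; "width": finger opening in m.
Only numpy, scipy, OpenCV 4.12 (cv2) and the standard library are available. Lean on these libraries where they do the work, as an engineer would, in place of code of your own. Each camera call takes 0.05 s, during which the arm holds its last target.

## Task

The other samples are already in the cool box, so first shut its lid fully to keep them cold. Then draw the orange-capped tube out of the rack and show its pellet: hold it over the middle of the lit panel, leaning about 45 degrees from upright with the cap higher than the tip, and its tip raised about 12 cm above the bench. Finish still holding it there, steady and touching nothing but the gripper; do not shift the other tubes or anything else on the bench.

Things in the scene. Friction and masses are not known exactly. Their poses are not given: they have to be found in the camera images.
- coollid (a joint): hinged lid of the cool box: 0 = shut, positive = open (rad, at most 1.25); a light lid with a stiff hinge, it stays where it is left and closes with 1 to 2 N pushed at its free edge; its own stop ends the travel at 0
- coolbox: white cool box fixed to the bench, 160 (x) x 200 (y) x 90 mm high, loaded with small tubes that stay below its rim; origin at the centre of its underside, z up; the lid is hinged along the rim at its +x side
- lid_hinge (a point): middle of the lid's hinge line, at the level of the lid's underside; the axis is the box's y axis; turns with the lid. The blue lid is 160 long (from the hinge) x 200 x 10 mm thick, with a 17 mm tab at the middle of its free edge; when shut it lies flat on the box and its top is 100 mm above the bench
- lid_edge (a point): middle of the lid's free edge, on its outer (top) face, 160 mm from the hinge (the tab sticks out 17 mm beyond it); the point's own z axis is the outward normal of the lid
- rack: grey tube rack fixed to the bench, 60 (x) x 200 (y) x 60 mm high, one row of four round holes along its y axis at 50 mm pitch, each 32 mm wide and 50 mm deep; three hold tubes, one is empty; origin at the centre of its underside
- tube_orange: THE TUBE: clear sample tube with a square flat-sided ORANGE cap, loose, about 50 g, 121 mm long; body round, 29 mm wide, conical tip; cap 32 x 32 x 20 mm (101 to 121 mm from the tip), flats facing along the tube's x and y, within 8 degrees of the rack's. Origin at the tip, z towards the cap. It stands upright in a hole, tip 10 mm and cap top 131 mm above the bench
- tube_orange_mid (a point): point on the orange-capped tube's axis, 60 mm from the tip (about mid-length)
- tube_orange_cap (a point): centre of the orange cap, 111 mm from the tip: the place to grip, from above, on the two flats that face across the rack's row (along the rack's x); held firmly there the tube does not swing in the grip
- tube_blue: same tube with a blue cap in another hole: leave alone; origin at its tip
- tube_white: same tube with a white cap in another hole: leave alone; origin at its tip
- panel: flat lit inspection panel fixed to the bench, grey frame and bright white top, 160 (x) x 180 (y) x 12 mm high; origin at the centre of its underside
- beaker: glass beaker, 72 mm wide, 90 high; loose, leave alone; origin at the centre of its underside
- bottle: white reagent bottle, 60 mm wide, 140 high; loose, leave alone; origin at the centre of its underside
- tipbox: blue box of pipette tips with yellow top, 90 x 120 x 62 mm high; loose, leave alone; origin at the centre of its underside
- loosecap: square orange tube cap lying on the bench, 32 mm wide, 20 high; loose, leave alone; origin at the centre of its underside
- marker: marker pen lying on the bench, 130 mm long, 13 thick; loose, leave alone; origin at the centre of its underside, near mid-length
There are look-alikes about, which are no part of the job. Leave any black look-alike of the tube_orange alone.

How it is judged:
By the outcome, as a careful person would: the job done as asked, in the order asked, and still so for the second after the job is handed in, while the arm keeps its last pose, push and grip.
It also fails if it takes over 53 s, if anything falls off the work surface, if the arm or the gripper's body presses on something with over 40 N, if the wrist force passes 120 N, or if a joint passes its speed limit or range.

## Working session

There is one attempt and no reset: what is moved stays moved. The work goes in short steps, Python scripts to look and compute and a shell command to move; the robot and the scene stay as the last step left them, time stands still between calls to the robot, and variables do not carry over. Pictures are saved under pics/ and viewed, and the job is handed in when it is done.

```bash
mkdir -p pics; ls; python3 - <<'E'
from rig import *
import cv2
for n in ("scene","top"):
    d=get_image(n); cv2.imwrite(f"pics/{n}0.png",d["frame"][:,:,::-1]); print(n,d["camera_matrix"],d["rvec"],d["tvec"])
print(get_state())
E
```

```text
pics
scene [[412.03889372   0.         280.29942131]
 [  0.         412.03889372 211.41749983]
 [  0.           0.           1.        ]] [ 1.86154865  2.04237268 -0.51939275] [ 0.05420039 -0.45852962  1.40569982]
top [[402.38848442   0.         286.068125  ]
 [  0.         402.38848442 211.93070395]
 [  0.           0.           1.        ]] [ 2.22505179 -2.18739933  0.12292401] [-0.04836559  0.5717937   0.89242999]
{'clock': 0.1, 'qpos': array([-1.31903268e+00,  2.76553839e-01,  1.50600011e+00, -1.73875799e-05,
        1.36069765e+00, -1.20964170e-01]), 'qd': array([ 0.000487  , -0.00211649, -0.00359529, -0.00038337, -0.00046411,
       -0.00211093]), 'effort': array([ 1.20722314e-03, -4.17698872e+01, -2.46405691e+01, -1.80397928e-04,
        5.79116429e-03, -3.50813394e-06]), 'position': array([ 0.20929032, -0.53509274,  0.24951615]), 'ee_rot': array([-8.27141681e-04,  9.82683775e-01,  1.85288722e-01, -6.26914275e-05]), 'contact_force': array([-0.07268464,  0.32060411,  0.67265713]), 'moment': array([ 0.01004898, -0.0264159 ,  0.03501331]), 'width': 0.08509937803669937}
```

View pics/scene0.png

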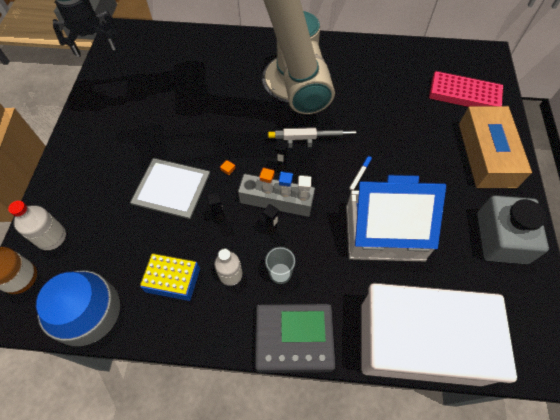

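View pics/top0.png

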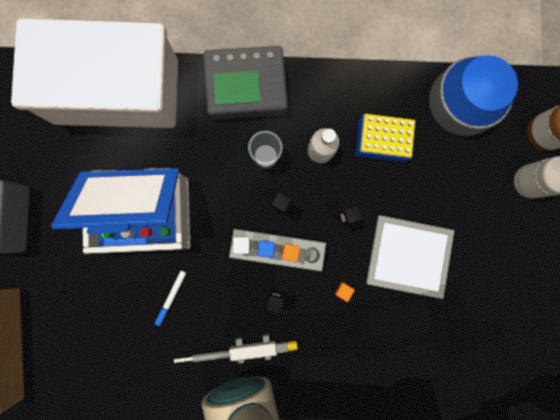

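```bash
python3 - <<'E'
import cv2,numpy as np
a=cv2.imread("pics/scene0.png")[140:270,190:450]; b=cv2.imread("pics/top0.png")[150:330,50:460]
g=lambda i:(255*(i/255.)**0.5).astype('uint8')
cv2.imwrite("pics/z1.png",g(cv2.resize(a,None,fx=3,fy=3,interpolation=2)))
cv2.imwrite("pics/z2.png",g(cv2.resize(b,None,fx=1.95,fy=1.95,interpolation=2)))
E
```

```text
(no output)
```

View pics/z1.png

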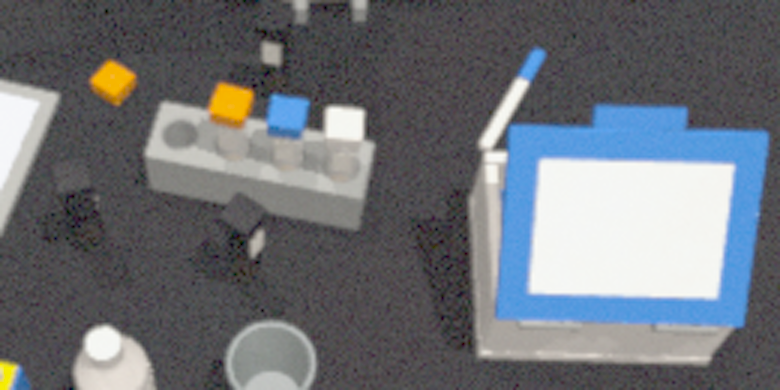

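View pics/z2.png

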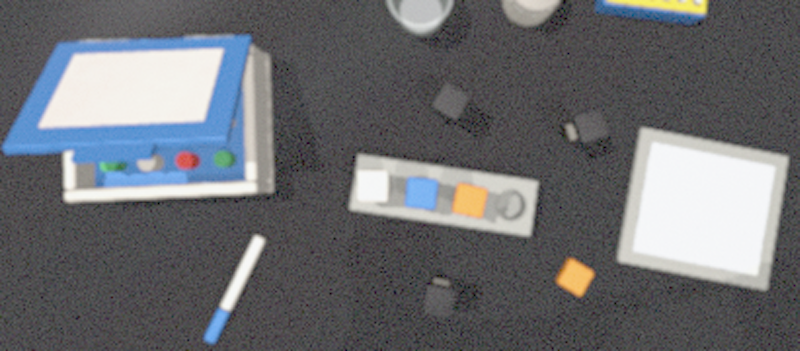

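```bash
cat > h.py <<'E'
import numpy as np,cv2
from rig import *
C={}
def cam(n):
    if n not in C: C[n]=get_image(n)
    d=C[n]; return d["camera_matrix"],cv2.Rodrigues(np.array(d["rvec"],float))[0],np.array(d["tvec"],float).ravel()
def ray(n,p):
    K,R,t=cam(n); d=R.T@np.linalg.solve(K,[p[0],p[1],1]); return -R.T@t,d/np.linalg.norm(d)
def onz(n,p,z):
    o,d=ray(n,p); return o+d*(z-o[2])/d[2]
def tri(ps,pt):
    o1,d1=ray("scene",ps);o2,d2=ray("top",pt)
    A=sum(np.eye(3)-np.outer(d,d) for d in(d1,d2));b=sum((np.eye(3)-np.outer(d,d))@o for o,d in((o1,d1),(o2,d2)))
    x=np.linalg.solve(A,b); return x,np.linalg.norm(np.cross(d1,x-o1))+np.linalg.norm(np.cross(d2,x-o2))
def proj(n,X):
    K,R,t=cam(n); return cv2.projectPoints(np.array(X,float).reshape(-1,1,3),R,t,K,None)[0].reshape(-1,2)
E
python3 - <<'E'
from h import *
np.set_printoptions(precision=4,suppress=True)
for n in("scene","top"): cam(n); print(n,"cam at",ray(n,(0,0))[0])
z1=lambda x,y:(190+x/3,140+y/3)
z2=lambda x,y:(50+x/1.95,150+y/1.95)
for nm,a,b in [("A",z1(242,215),z2(450,100)),("B",z1(75,178),z2(592,127)),("C",z1(272,20),z2(440,298)),
 ("orange",z1(234,98),z2(471,198)),("blue",z1(290,108),z2(421,191)),("white",z1(345,117),z2(373,185)),
 ("lid L corner",z1(768,131),z2(3,150)),("lid R corner",z1(512,126),z2(222,153)),("tab tip L",z1(688,108),z2(72,160)),("tab R",z1(597,106),z2(155,152)),
 ("lid far R",z1(499,318),z2(250,37)),("lid far L",z1(742,326),z2(58,38)),("bottle",(224,255),(329,136)),("loosecap",z1(113,78),z2(576,274))]:
    print(nm,*tri(a,b))
# colour masks
for n in("scene","top"):
    f=C[n]["frame"]; h=cv2.cvtColor(f,cv2.COLOR_RGB2HSV)
    for nm,lo,hi in [("orange",(8,160,120),(20,255,255)),("blue",(100,130,60),(125,255,255)),("bright",(0,0,225),(179,40,255))]:
        m=cv2.inRange(h,lo,hi); k,l,s,c=cv2.connectedComponentsWithStats(m)
        for i in range(1,k):
            if s[i,4]>40: print(n,nm,s[i],c[i])
E
```

```text
scene cam at [1.0719 0.0487 1.0187]
top cam at [ 0.5092 -0.0006  0.9308]
A [ 0.5877 -0.0234  0.1131] 0.00026628329524512606
B [ 0.5623 -0.1718  0.1082] 0.005442511415843553
C [ 0.3827 -0.017   0.1106] 0.0006057999782931763
orange [ 0.4863 -0.0431  0.1341] 0.0055474471444826225
blue [0.4927 0.0066 0.1349] 0.003588715520284583
white [0.498  0.0544 0.1357] 0.0025008241925484837
lid L corner [0.5256 0.3825 0.2045] 0.0004101688818122014
lid R corner [0.5268 0.1896 0.1866] 0.0032094726812402063
tab tip L [0.5173 0.3176 0.2148] 0.0025968676734073907
tab R [0.5254 0.2449 0.2194] 0.0056250474665816685
lid far R [0.6528 0.1919 0.093 ] 0.002916468253779498
lid far L [0.6457 0.3863 0.1022] 0.0004714608415132899
bottle [ 0.7208 -0.1182  0.1314] 0.0010986090911167296
loosecap [ 0.3973 -0.1739  0.0189] 0.0030799834820205273
scene orange [220 160  15  14 124] [227.2742 166.379 ]
scene orange [259 168  15  15 158] [266.4494 174.5696]
scene orange [  0 255  14  24 239] [  5.3473 264.9833]
scene blue [489 125  20  26 319] [498.5831 137.5768]
scene blue [362 156  10  11  66] [367.     160.8939]
scene bl
[... 778 characters left out ...]
1]
top blue [355 114  57  48 374] [372.6765 147.7861]
top blue [  50  167  129   79 4186] [122.1264 211.8072]
top blue [258 241  17  16 243] [265.6296 248.5309]
top blue [154 308  14  19 148] [160.2297 317.0743]
top bright [   12    19   151    91 12621] [87.5739 64.1715]
top bright [323 130  12  12 114] [328.5702 135.114 ]
top bright [  71  176   92   39 2755] [118.5361 194.9307]
top bright [ 375  223   72   67 3574] [410.6337 256.5842]
top bright [ 84 229   4  17  49] [ 85.0204 237.8163]
top bright [234 238  14  15 210] [240.5 245. ]
top bright [ 84 244  97   8 371] [132.4636 247.8032]
top bright [164 272  20  36 140] [173.8643 289.7429]
top bright [230 345  45  15 420] [252.2976 351.7929]
```

```bash
python3 - <<'E'
from h import *
np.set_printoptions(precision=4,suppress=True)
cam("top");cam("scene")
o=onz("top",(290.43,252.27),.13);b=onz("top",(265.63,248.53),.13);w=onz("top",(240.5,245),.13)
print("caps",o,b,w,"scene orange",onz("scene",(266.45,174.57),.127))
d=w-o; print("row dir deg from +y toward +x",np.degrees(np.arctan2(d[0],d[1])))
f=C["top"]["frame"];h=cv2.cvtColor(f,cv2.COLOR_RGB2HSV)
m=cv2.inRange(h,(8,160,120),(20,255,255)); m[:,320:]=0
# quad corners mapped to plane
def rect(m,z,n="top"):
    c=max(cv2.findContours(m,0,1)[0],key=cv2.contourArea).reshape(-1,2)
    P=np.array([onz(n,p,z)[:2] for p in c]); r=cv2.minAreaRect((P*1000).astype('float32')); return r
print("orange rect mm",rect(m,.131))
m=cv2.inRange(h,(0,0,225),(179,40,255)); m[:,:360]=0; print("panel bright",rect(m,.012))
m=cv2.inRange(h,(0,0,100),(179,60,255)); q=m.copy();q[:,:360]=0;q[:205]=0;q[:,470:]=0;print("panel frame",rect(q,.012))
q=m.copy();q[:225]=0;q[275:]=0;q[:,:228]=0;q[:,330:]=0;print("rack",rect(q,.06)); 
for n,p in(("top",(410.63,256.58)),("scene",(170.14,186.68))): print("panel",n,onz(n,p,.012))
# box rim near edge, z=.09
print("rim near R,L",onz("top",(50+272/1.95,150+192/1.95),.09),onz("top",(50+64/1.95,150+202/1.95),.09))
E
```

```text
caps [ 0.4849 -0.0439  0.13  ] [0.4915 0.0053 0.13  ] [0.4978 0.0551 0.13  ] scene orange [ 0.4877 -0.0444  0.127 ]
row dir deg from +y toward +x 7.418497931206516
orange rect mm ((484.93109130859375, -43.92456817626953), (31.62688636779785, 29.736379623413086), 78.3326416015625)
panel bright ((475.67901611328125, -328.0879211425781), (148.93589782714844, 129.33091735839844), 79.76573181152344)
panel frame ((475.414794921875, -327.028564453125), (180.85516357421875, 160.4150848388672), 79.80545806884766)
rack ((487.76116943359375, -19.516204833984375), (201.7185516357422, 62.01939010620117), 82.35179138183594)
panel top [ 0.4754 -0.3278  0.012 ]
panel scene [ 0.4789 -0.3275  0.012 ]
rim near R,L [0.4885 0.1624 0.09  ] [0.4749 0.3774 0.09  ]
```

```bash
python3 -m jog '[36,-39,-15,0,0,-6,72,-78,-30,0,0,-12,108,-117,-50,0,0,-18,144,-156,-50,0,0,-24,180,-195,-50,0,0,-30,216,-234,-50,0,0,-36,252,-273,-50,0,0,-42,288,-312,-50,0,0,-48,324,-351,-50,0,0,-54,360,-390,-50,0,0,-60]' 1 30
cat >> h.py <<'E'
from scipy.spatial.transform import Rotation as Ro
def tool():
    s=get_state(); q=s["ee_rot"]; return np.array(s["position"]),Ro.from_quat([q[1],q[2],q[3],q[0]])
def delta(target,Rt=None):
    p,R=tool(); r=R.inv().apply(np.array(target)-p)*1000
    w=(R.inv()*Rt).as_rotvec(degrees=True) if Rt is not None else np.zeros(3)
    return np.round(r,1),np.round(w,1)
E
python3 -c "
from h import *
print(delta([.535,.285,.27]), get_state()['qpos'],tool()[1].as_matrix())"
```

```text
clock: 1.55
position: [0.403, -0.0396, 0.3006]
ee_rot: [0.001, 0.757, 0.653, 0.0]
contact_force: [0.9, 0.2, -0.4]
width: 0.0001
(array([340.4,  82.9,  30.5]), array([0., 0., 0.])) [-2.69827973e-01 -1.50325015e-02  1.73025662e+00 -2.65457714e-04
  1.42516332e+00 -1.22427252e-01] [[ 1.46829813e-01  9.89161167e-01  1.09160472e-03]
 [ 9.89161685e-01 -1.46829256e-01 -5.74416182e-04]
 [-4.07910673e-04  1.16411498e-03 -9.99999239e-01]]
```

```bash
python3 -m jog '[50,12,0,0,0,0,100,24,0,0,0,0,150,36,0,0,0,0,200,48,5,0,0,0,250,60,15,0,0,0,300,72,25,0,0,0,340,83,30,0,0,0,340,83,30,0,0,0]'
python3 - <<'E'
from h import *
for n in("scene","top"):
    cam(n);print(proj(n,tool()[0]));cv2.imwrite(f"pics/{n}1.png",C[n]["frame"][:,:,::-1])
cv2.imwrite("pics/j1.png",np.hstack([cv2.resize(C["scene"]["frame"][80:300,300:500],(400,440)),cv2.resize(C["top"]["frame"][100:300,20:220],(400,400)) .repeat(1,0) if 0 else cv2.resize(C["top"]["frame"][100:300,20:220],(400,440))])[:,:,::-1])
E
```

```text
clock: 2.55
position: [0.5363, 0.2849, 0.2687]
ee_rot: [-0.0, 0.757, 0.653, -0.001]
contact_force: [0.3, -0.7, -0.3]
width: 0.0
[[410.75757161 168.29321785]]
[[ 93.50964005 220.57336419]]
```

View pics/j1.png

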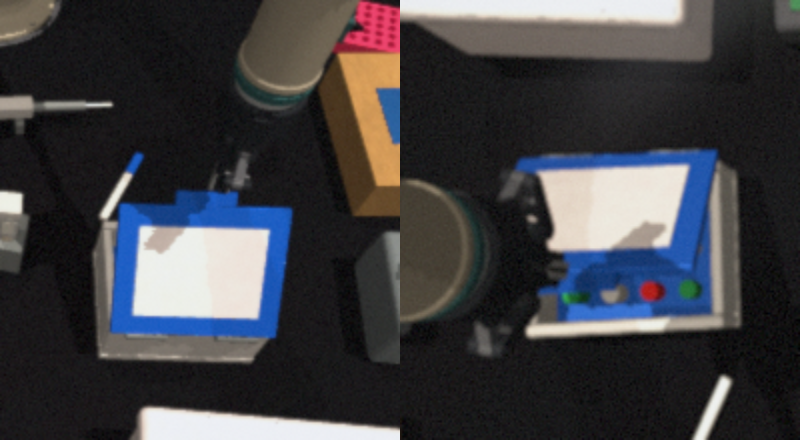

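```bash
python3 -m jog '[3,9,0,0,0,0,3,18,15,0,0,0,3,18,30,0,0,0,3,18,45,0,0,0,3,18,60,0,0,0,3,18,75,0,0,0]'; python3 -m jog '[0,0,12,0,0,0,0,0,24,0,0,0,0,0,36,0,0,0,0,0,48,0,0,0,0,0,58,0,0,0,0,0,64,0,0,0,0,0,64,0,0,0]'
```

```text
clock: 3.4
position: [0.5539, 0.2827, 0.1943]
ee_rot: [0.0, 0.758, 0.652, -0.0]
contact_force: [0.9, 0.0, 0.3]
width: 0.0001
clock: 4.28
position: [0.5539, 0.2826, 0.1307]
ee_rot: [-0.0, 0.758, 0.652, -0.0]
contact_force: [0.6, 0.6, 0.9]
width: 0.0
```

```bash
python3 - <<'E'
from h import *
for n in("scene","top"): cam(n)
cv2.imwrite("pics/j2.png",np.hstack([cv2.resize(C["scene"]["frame"][80:300,300:500],(400,440)),cv2.resize(C["top"]["frame"][100:300,20:220],(400,440))])[:,:,::-1])
E
```

```text
(no output)
```

View pics/j2.png

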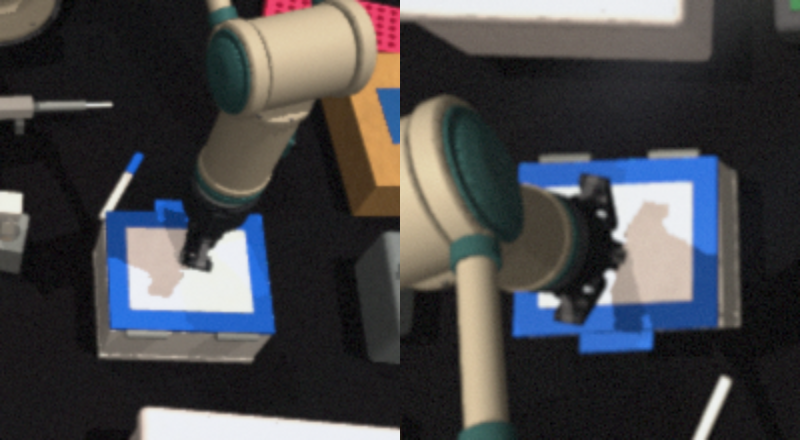

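```bash
python3 -m jog '[0,0,4,0,0,0,0,0,8,0,0,0,0,0,10,0,0,0,0,0,12,0,0,0,0,0,12,0,0,0]'
```

```text
clock: 5.0
position: [0.554, 0.2827, 0.1196]
ee_rot: [0.0, 0.758, 0.652, 0.0]
contact_force: [-1.2, 0.3, 3.3]
width: 0.0
```

```bash
python3 -m jog '[0,0,1,0,0,0,0,0,1,0,0,0]'; python3 -m jog '[0,0,1,0,0,0,0,0,1,0,0,0]';python3 -m jog '[0,0,1,0,0,0,0,0,1,0,0,0]'
```

```text
clock: 5.25
position: [0.554, 0.2827, 0.1195]
ee_rot: [0.0, 0.758, 0.652, 0.0]
contact_force: [-3.4, 0.2, 7.3]
width: -0.0002
clock: 5.5
position: [0.554, 0.2827, 0.1194]
ee_rot: [0.0, 0.758, 0.652, 0.001]
contact_force: [-4.2, -1.8, 11.6]
width: 0.0
clock: 5.75
position: [0.554, 0.2827, 0.1194]
ee_rot: [0.0, 0.758, 0.652, 0.001]
contact_force: [-5.7, -1.4, 15.8]
width: 0.0002
```

```bash
python3 -m jog '[0,0,-30,0,0,0,0,0,-80,0,0,0,0,0,-130,0,0,0,-50,-3,-150,0,0,0,-100,-6,-150,0,0,0,-150,-9,-150,0,0,0,-200,-12,-150,0,0,0,-250,-15,-150,0,0,0,-300,-17,-150,0,0,0,-333,-19,-150,0,0,0]' 0
python3 - <<'E'
from h import *
for n in("scene","top"): cam(n)
cv2.imwrite("pics/j3.png",np.hstack([cv2.resize(C["scene"]["frame"][120:300,230:500],(540,360)),cv2.resize(C["top"]["frame"][140:280,20:150],(260,360))])[:,:,::-1])
print(delta([.486,-.044,.121]))
print(tool()[1].as_matrix().round(3))
E
```

```text
clock: 7.0
position: [0.4847, -0.0458, 0.2662]
ee_rot: [0.0, 0.759, 0.651, -0.0]
contact_force: [1.0, 0.6, 0.1]
width: 0.085
(array([  3. ,   0.9, 145.2]), array([0., 0., 0.]))
[[ 0.154  0.988 -0.   ]
 [ 0.988 -0.154 -0.002]
 [-0.002  0.    -1.   ]]
```

View pics/j3.png

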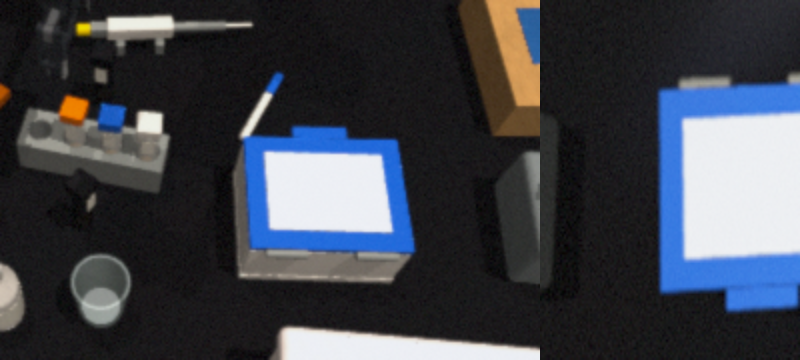

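```bash
python3 -m jog '[3,1,20,0,0,0,3,1,40,0,0,0,3,1,65,0,0,0,3,1,90,0,0,0,3,1,110,0,0,0,3,1,125,0,0,0,3,1,137,0,0,0,3,1,146,0,0,0,3,1,146,0,0,0]'
python3 - <<'E'
from h import *
for n in("scene","top"): cam(n)
cv2.imwrite("pics/j4.png",np.hstack([cv2.resize(C["scene"]["frame"][130:250,200:330],(400,370)),cv2.resize(C["top"]["frame"][180:310,210:350],(400,370))])[:,:,::-1])
E
```

```text
clock: 8.22
position: [0.4864, -0.0406, 0.1198]
ee_rot: [-0.0, 0.758, 0.652, -0.0]
contact_force: [-0.9, -0.2, -0.7]
width: 0.0853
```

View pics/j4.png

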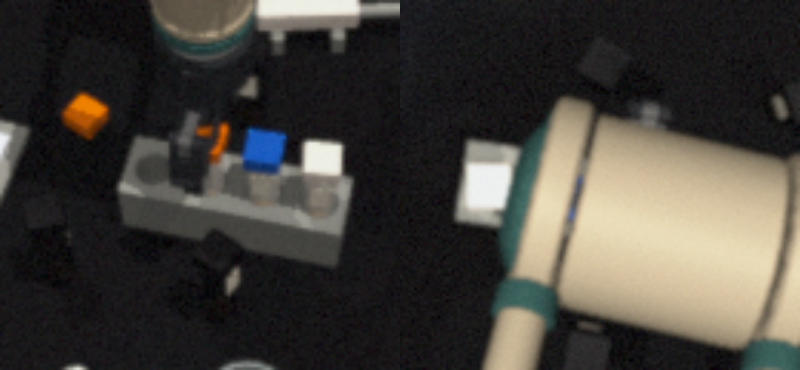

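```bash
python3 - <<'E'
from h import *
p,R=tool()
cam("scene")
for s in(-.045,.045): print(proj("scene",p+R.apply([0,s,0])),proj("scene",p+R.apply([0,s,.006])))
print(proj("scene",[.486,-.044,.121]))
E
python3 -m jog '[-2,0,0,0,0,0,-3,0,0,0,0,0]'
```

```text
[[272.26033553 162.00914904]] [[272.30462423 163.31963593]]
[[263.4088235  190.19367766]] [[263.49909863 191.41484679]]
[[266.75672712 175.31717947]]
clock: 8.62
position: [0.4864, -0.044, 0.1206]
ee_rot: [0.0, 0.758, 0.652, 0.0]
contact_force: [-0.4, -0.1, -0.0]
width: 0.0853
```

Consistent with the perspective; now grip.

```bash
python3 -m jog '[0,0,0,0,0,0,0,0,0,0,0,0,0,0,0,0,0,0,0,0,0,0,0,0,0,0,0,0,0,0,0,0,0,0,0,0]' 1 50
```

```text
clock: 9.38
position: [0.4863, -0.0438, 0.1205]
ee_rot: [0.0, 0.758, 0.652, 0.0]
contact_force: [0.2, 0.7, 4.6]
width: 0.0319
```

```bash
python3 -m jog '[0,0,-10,0,0,0,0,0,-25,0,0,0,0,0,-45,0,0,0,0,0,-65,0,0,0,0,0,-90,0,0,0,0,0,-115,0,0,0,0,0,-140,0,0,0,0,0,-165,0,0,0,0,0,-180,0,0,0,0,0,-180,0,0,0]'
python3 - <<'E'
from h import *
for n in("scene","top"): cam(n)
cv2.imwrite("pics/j5.png",np.hstack([cv2.resize(C["scene"]["frame"][60:250,180:370],(400,400)),cv2.resize(C["top"]["frame"][180:320,210:350],(400,400))])[:,:,::-1])
p,R=tool()
# candidates: tilt 45, azimuth a (direction the tool points), tube mid over panel centre
c=np.array([.477,-.3275]); L=.111
for a in (-35,-60,-98):
    for s in(1,):
        u=np.array([np.cos(np.radians(a)),np.sin(np.radians(a)),0]); z=(u-[0,0,1])/2**.5
        tip=np.r_[c,0]+.060*z; tip[2]=.12; T=tip-L*z
        # minimal rotation taking current tool z to z
        zc=R.as_matrix()[:,2]; ax=np.cross(zc,z); ax/=np.linalg.norm(ax); ang=np.arccos(zc@z)
        Rt=Ro.from_rotvec(ax*ang)*R
        print(a,"TCP",T.round(3),delta(T,Rt))
E
```

```text
clock: 10.62
position: [0.4866, -0.0439, 0.3012]
ee_rot: [0.001, 0.758, 0.652, 0.001]
contact_force: [-0.4, 0.4, -0.8]
width: 0.0314
-35 TCP [ 0.447 -0.307  0.198] (array([-265.9,    1.8,  101. ]), array([-40.4, -20. ,  -0. ]))
-60 TCP [ 0.459 -0.296  0.198] (array([-253.8,   11.6,  101. ]), array([-28.2, -35.2,   0. ]))
-98 TCP [ 0.482 -0.292  0.198] (array([-245.9,   33.8,  101. ]), array([ -0.6, -45. ,  -0. ]))
```

View pics/j5.png

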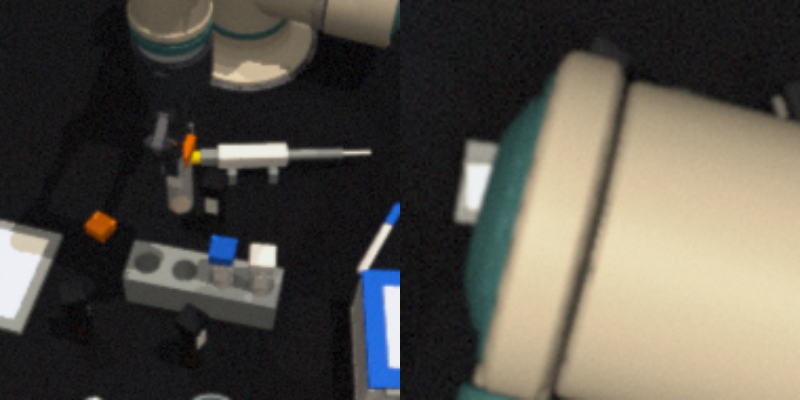

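```bash
python3 -m jog '[-27,0,0,-4,-2,0,-53,0,0,-8,-4,0,-80,0,0,-12,-6,0,-106,0,0,-16,-8,0,-133,0,0,-20,-10,0,-160,0,0,-24,-12,0,-186,0,10,-28,-14,0,-213,0,25,-32,-16,0,-240,1,40,-36,-18,0,-266,2,60,-40.4,-20,0]'
cat > t.py <<'E'
from h import *
p,R=tool()
c=np.array([.477,-.3275]); L=.111; a=-35
u=np.array([np.cos(np.radians(a)),np.sin(np.radians(a)),0]); z=(u-[0,0,1])/2**.5
tip=np.r_[c,0]+.060*z; tip[2]=.12; T=tip-L*z
zc=R.as_matrix()[:,2]; ax=np.cross(zc,z); ang=np.arcsin(np.linalg.norm(ax)); ax/=np.linalg.norm(ax)
print(delta(T,Ro.from_rotvec(ax*ang)*R)); print("tip",p+L*zc,"mid",p+.051*zc,"tilt",np.degrees(np.arccos(-zc[2])),get_state()["qpos"].round(2),np.abs(get_state()["qd"]).max())
E
python3 t.py
```

```text
clock: 11.98
position: [0.4522, -0.2917, 0.2457]
ee_rot: [0.353, 0.703, 0.61, 0.098]
contact_force: [1.9, 0.6, 0.1]
width: 0.0313
(array([ -1.2, -32.7,  37.6]), array([-1.4, -1.8, -0. ]))
tip [ 0.51522773 -0.33357792  0.16450828] mid [ 0.4811496  -0.31095942  0.20840685] tilt 42.97569617075419 [-0.79 -0.06  2.16  0.45  0.33 -1.03] 2.1905759470026194
```

```bash
python3 -m jog '[0,0,0,0,0,0,0,0,0,0,0,0]'; python3 t.py
```

```text
clock: 12.22
position: [0.4541, -0.2918, 0.2484]
ee_rot: [0.354, 0.702, 0.61, 0.098]
contact_force: [-0.2, -0.7, 0.1]
width: 0.0319
(array([ -0.8, -35.9,  38.3]), array([-1.3, -1.8,  0. ]))
tip [ 0.51725363 -0.33366655  0.16727862] mid [ 0.48310028 -0.31104249  0.21111582] tilt 43.06160233809682 [-0.79 -0.06  2.16  0.44  0.33 -1.02] 0.01981870245892581
```

```bash
python3 -m jog '[0,-6,6,0,0,0,0,-12,13,0,-0.5,0,0,-18,19,-0.5,-1,0,-1,-24,26,-1,-1.5,0,-1,-30,32,-1.3,-1.8,0,-1,-36,38,-1.3,-1.8,0,-1,-36,38,-1.3,-1.8,0,-1,-36,38,-1.3,-1.8,0]'; python3 t.py
python3 - <<'E'
from h import *
for n in("scene","top"): cam(n)
p,R=tool();z=R.as_matrix()[:,2]
for n in("scene","top"): print(n,proj(n,[p+.111*z,p,[.477,-.3275,.012]]))
cv2.imwrite("pics/j6.png",np.hstack([cv2.resize(C["scene"]["frame"][80:260,90:270],(400,400)),cv2.resize(C["top"]["frame"][170:350,300:480],(400,400))])[:,:,::-1])
E
```

```text
clock: 13.22
position: [0.448, -0.307, 0.1999]
ee_rot: [0.372, 0.699, 0.603, 0.094]
contact_force: [0.5, 0.4, -0.5]
width: 0.0316
(array([ 0.5, -1.3,  0.6]), array([ 0.2,  0.1, -0. ]))
tip [ 0.5125387  -0.35213645  0.12165147] mid [ 0.47766002 -0.3277403   0.16393983] tilt 45.18612109384301 [-0.83  0.02  2.27  1.12  0.17 -1.74] 0.017072585854286424
scene [[147.97192612 174.56482509]
 [163.04538878 137.17728255]
 [170.28079411 186.10690266]]
top [[441.18318678 240.82736292]
 [435.58570704 275.86331148]
 [410.50758482 255.86495138]]
```

View pics/j6.png

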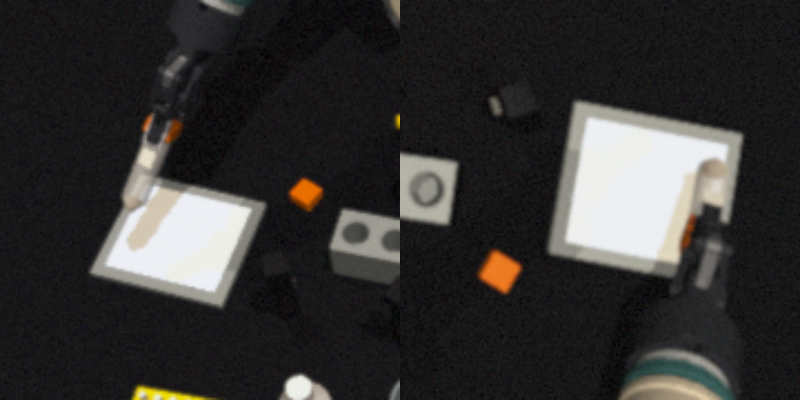

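```bash
python3 - <<'E'
from h import *
for n in("scene","top"): cam(n)
a=C["scene"]["frame"][125:195,130:200];b=C["top"]["frame"][225:295,405:475]
im=np.hstack([cv2.resize(x,(400,400),interpolation=cv2.INTER_CUBIC) for x in(a,b)])
p,R=tool();z=R.as_matrix()[:,2]
for n,ox,oy,dx in(("scene",130,125,0),("top",405,225,400)):
    for s in(.111,.06,0):
        q=(proj(n,p+s*z)[0]-[ox,oy]+.5)*400/70; cv2.circle(im,(int(q[0]+dx),int(q[1])),2,(255,0,0),-1)
cv2.imwrite("pics/j7.png",im[:,:,::-1])
E
```

```text
(no output)
```

View pics/j7.png

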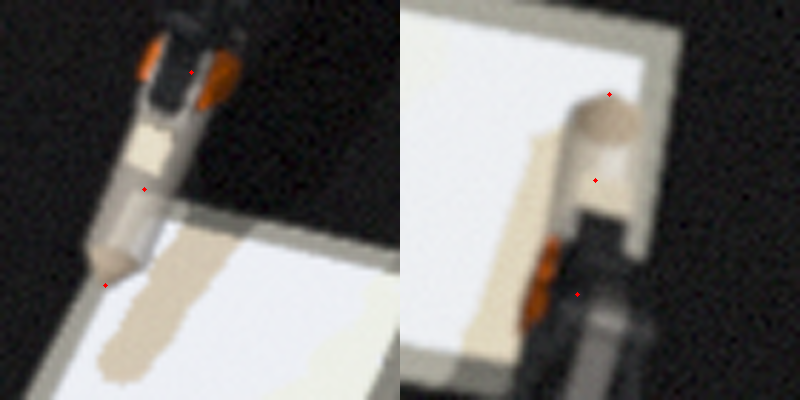

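```bash
python3 -m jog '[0,0,0,0,0,0,0,0,0,0,0,0,0,0,0,0,0,0,0,0,0,0,0,0]'; python3 t.py; python3 - <<'E'
from h import *
d=get_image("scene");cv2.imwrite("pics/end.png",d["frame"][:,:,::-1])
E
```

```text
clock: 13.92
position: [0.4471, -0.3071, 0.1988]
ee_rot: [0.372, 0.7, 0.603, 0.094]
contact_force: [0.1, -0.7, -0.4]
width: 0.0314
(array([0.5, 0.1, 0.3]), array([0.1, 0.1, 0. ]))
tip [ 0.51145357 -0.35223858  0.12042609] mid [ 0.47666114 -0.32784259  0.16278554] tilt 45.09036084123102 [-0.83  0.02  2.27  1.13  0.17 -1.74] 0.0016534939525631688
```

View pics/end.png

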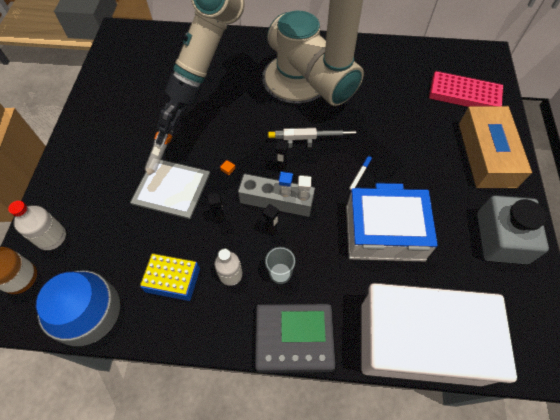

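The lid is flat on the box at (392,217), the tube is held over the panel at (155,155), and everything else is where it was at the start. I'm handing in.

```bash
python3 -c "
from rig import *
print(sign_off())"
```

```text
the job is handed in; nothing more can be done
None
```

I shut the cool box lid, then drew the orange-capped tube from the rack and handed in while holding it over the lit panel. The clock read about 14 s, against the 53 s limit.

- **Lid:** I pushed it down to its hard stop. The fingertips stopped at about 100 mm height with about 16 N of push, and the pictures afterwards show it lying flat.
- **Tube:** It is gripped on the cap flats, opening about 31–32 mm at a set grip force of 50 N. From the arm's pose and the cap-centre-to-tip length:
  - The tilt is 45.1°, cap higher than the tip.
  - The tip is 120 mm above the bench.
  - The middle of the tube is within about 1 mm of the measured panel centre. The two cameras put that centre about 3 mm apart.
- **Steadiness and contact:** The joints were still at the last check, and the outside force was under 1 N, which is at noise level.
- **Other objects:** By eye, the final picture shows the other tubes, the black look-alikes and the bench items where they started. I did not measure this.
- **One weaker check:** The tip in the scene view matched the prediction to about a pixel. In the top view the visible cone ended about 3 px short, which I put down to the clear cone blending into the bright panel.

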